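Scale along the specimen box, flap held at its balance point

TASK

Get the specimen box ready for an overhead photograph: while its flap is still closed, lay the straightedge flat on the bench, flush along the foot of the box's front wall (the wall facing the robot) and about centred on it, and let go of it. Then take the flap by its steel bar, swing it up to its balance point, straight upright, without letting it go over to the far side, and finish still gripping the bar with the flap held motionless there and the straightedge still flush. Leave the tubs, the jar and the carton where they are.

Things in the scene. Friction and masses are not known exactly. Their poses are not given: they have to be found in the camera images.
- box: Squat specimen box fixed to the bench, clear walls, grey frame: 160 mm along its x, 170 along y, 60 high to the closed flap. Origin: centre of its footprint on the bench. x points away from the robot, y left, z up. Front wall: flat upright face at x = -80 mm, down to the bench. The right part of its top (y -80 to -20 mm) is a fixed cover, the left part the flap.
- box_front (a point): Point on the bench at the foot of the middle of the box's front wall; axes as the box's.
- rule: Loose straightedge: flat aluminium bar with ticks, 30 mm wide (its x), 220 long (its y), 6 thick, about 0.14 kg, with a wooden grip block on its middle (26 mm along x, 20 along y, top 42 mm above the bench). Origin: centre of its underside. Either long edge may go to the box; flush means its origin is 95 mm in front of the box's origin.
- flap (a joint): Flap angle (rad): 0 closed (level), 1.571 straight upright, its balance point; stop at 2.6, fallen over to the right. The hinge turns almost freely, so when let go the flap falls one way or the other. About 0.25 kg, clear panel in an aluminium frame, 150 mm along the hinge, 105 mm from hinge to free edge.
- flap_hinge (a point): Middle of the flap's hinge line, which runs along the box's x, at y = -20 mm, z = 60.5 mm in the box's frame. Axes turn with the flap: x along the hinge, y from hinge to bar.
- flap_bar (a point): Middle of the flap's steel grip bar: round, 10 mm thick, along the box's x, 90 mm long, joined at both ends to the flap by 10 mm rods. It lies in the panel's plane, 153 mm from the hinge line, 48 mm beyond the free edge, open space between; flap closed, it is outside the box's left wall, 60 mm above the bench. It can turn between the pads as the flap swings. Axes turn with the flap.
- tub_a: Bystander: clear open tub, 100 mm wide, 85 mm high. Origin: centre of underside.
- tub_b: Bystander: clear open tub, 90 mm wide, 70 mm high. Origin: centre of underside.
- jar: Bystander: amber jar, 60 mm wide, 90 mm high. Origin: centre of underside.
- carton: Bystander: orange carton, 70 x 180 x 50 mm high. Origin: centre of underside.

How it is judged (in metres and radians):
On the way:
1. The straightedge lies flat and flush along the front wall, let go, with the flap still closed (x of rule in the frame of box between -0.099 and -0.09 m and y of rule in the frame of box between -0.035 and 0.035 m and angle between the y axis of rule and the y axis of box, either way round below 0.03 rad and angle between rule's own z axis and vertical below 0.04 rad and height (world z) of rule below 0.005 m and contact force between the fingers and rule below 0.1 N and value of joint flap below 0.1 rad and linear speed of rule below 0.02 m/s), for 0.2 s.
At the end, for the whole second after the job is handed in: The flap stands within 0.08 rad of upright (1.571) and still, its bar gripped between the fingers (over 1 N, TCP within 35 mm of the bar's middle); the straightedge lies flat, untouched, within 4 mm and 0.03 rad of the front wall and within 35 mm of its middle (x of rule in the frame of box between -0.099 and -0.09 m and y of rule in the frame of box between -0.035 and 0.035 m and angle between the y axis of rule and the y axis of box, either way round below 0.03 rad and angle between rule's own z axis and vertical below 0.04 rad and height (world z) of rule below 0.005 m and contact force between the fingers and rule below 0.1 N and value of joint flap between 1.491 and 1.651 rad and velocity of joint flap between -0.1 and 0.1 rad/s and contact force between the fingers and box above 1 N and distance between the grasp point and flap_bar below 0.035 m); the arm keeps its last pose, push and grip.
It fails at once if The flap goes over to the far side (beyond 1.9 rad) (value of joint flap above 1.9 rad).
It fails at once if The first tub is displaced by more than 30 mm (distance of tub_a from where it was at the start of the episode above 0.03 m).
It fails at once if The second tub is displaced by more than 30 mm (distance of tub_b from where it was at the start of the episode above 0.03 m).
It fails at once if The jar is displaced by more than 30 mm (distance of jar from where it was at the start of the episode above 0.03 m).
It fails at once if The carton is displaced by more than 30 mm (distance of carton from where it was at the start of the episode above 0.03 m).
It also fails if it takes over 58 s, if anything falls off the work surface, if the arm or the gripper's body presses on something with over 40 N, if the wrist force passes 120 N, or if a joint passes its speed limit or range.

ROBOT

A 6-joint arm with a two-finger parallel gripper is mounted at the origin on the work surface. World frame = base frame: x ahead of the robot, y to its left, z up, the work surface at z = 0. Lengths are in mm, angles in rad, forces in N, time in s.
With the tool pointing down it reaches from about 400 to 925 mm from the base axis. Payload 12.5 kg.
Tool frame: the origin (TCP) lies between the finger pads, 19 mm behind the fingertips; this is the grasp point; z points along the fingers, y is the line along which they close (so a half turn about z gives the same grasp; the last joint's range is limited). The gripper opens to 95 mm and grips with 3 to 60 N. Pads are 20 mm wide; open, the fingers measure 119 mm over their backs; the gripper's body (75 mm by 180 mm) begins 59 mm behind the grasp point.
Start: joints at [-1.361, 0.491, 1.559, -0, 1.092, -0.106], TCP at [194.133, -594.102, 233.461] pointing down, gripper open.
Joint ranges: [-3.1, 3.1], [-0.84, 2.19], [0.05, 2.79], [-1.13, 4.28], [0.06, 2.93], [-2.69, 2.69]. Speed limits (rad/s): [2.22, 2.22, 2.79, 3.14, 3.14, 3.14].

INTERFACE

Orientations are given as [roll, pitch, yaw] about the fixed x, y, z axes, in that order (R = Rz(yaw) Ry(pitch) Rx(roll)).
In Python, from cell import env, camrig gives the robot as it stands (env), with the cameras (camrig).
- The arm moves only by the tool steer_hand, called as name([rows], argument=value, ...), one row to a line, values as JSON. Schema: {"type":"object","properties":{"increments":{"type":"array","items":{"type":"object","properties":{"tx":{"type":"number"},"ty":{"type":"number"},"tz":{"type":"number"},"twist":{"type":"number"},"aperture":{"type":"number"}},"additionalProperties":false,"required":["aperture"]},"minItems":1,"maxItems":5},"only":{"type":"string"},"quiet":{"type":"boolean"},"lines":{"type":"string"}},"required":["increments"],"additionalProperties":false}. increments is a list of rows, 1 to 5 of them, each an object with the fields tx, ty, tz (the shift in mm), twist (a turn about the tool's z in rad), aperture (the opening from 0.0 (shut) to 1.0 (fully open)); a field left out counts as zero (the opening has to be given); each row is the pose to reach, as a shift and turn from the pose commanded when the call began, along the tool's axes at that moment; what a row does not reach only later rows make up. A row lasts 1/12 s, in which the tool goes at most 41.7 mm and 0.125 rad, less where a joint would pass 70% of its speed; a pose out of reach is approached as far as the arm can. The fingers move at their own pace and stop on an object; the grip force is fixed at half the most. Time passes only in rows, so rows that do not move let the fingers close. The tool returns the time, the measured TCP pose, the force, the opening and the grip force at its end. only (a regular expression) keeps the lines of the reply that match it, lines (a string "A,B") keeps lines A to B, and quiet returns only ok. Input that does not fit is refused with a message, and nothing moves.
- env.state(): the state, without advancing time (a new reading comes with each control period).
- camrig.read_camera(name): name is "side" or "top"; returns (picture, depth): 384x512x3 uint8, red, green, blue; 384x512 float32, mm along the optical axis (not along the pixel's ray), 0 where there is no reading.
- camrig.camera_info(name): a dict with "vertical_fov" (degrees; the focal length in pixels is half the picture's height over the tangent of half this angle, whatever the lens; pixels are square), "cx", "cy" (the principal point, pixels), "origin" and "attitude" of the camera in the world. Camera axes: x right, y down, z forward; pixel columns grow to the right and rows downward; lengths in mm; the calibration is good to about 2 mm. A picture is of the moment at which its call begins. camera_info takes no time and is no camera call.
- env.job_done(): hands the job in; it is judged then, once.
The state is a dict: "t": time; "joints": joint angles; "qvel": joint speeds; "tau": joint torques, N m; "eef_pos": TCP position; "tcp_rot": TCP orientation; "ft_force": force on the tool from outside, world axes, zero at the start; "moment": the same for the moment, N m; "opening": opening from 0.0 (shut) to 1.0 (fully open); "grip_force": force on a finger pad.
Only numpy, scipy, OpenCV 4.12 (cv2) and the standard library are available. Lean on these libraries where they do the work, as an engineer would, in place of code of your own. Each camera call takes 0.05 s, during which the arm holds its last target. There are 200 camera calls.

## Working session

There is one attempt and no reset: what is moved stays moved. The work goes in short steps, Python scripts to look and compute and a tool call to move; the robot and the scene stay as the last step left them, time stands still between calls to the robot, and variables do not carry over. Pictures are saved under pics/ and viewed, at most 10 in all, crops included, and the job is handed in when it is done.

```bash
ls; mkdir -p pics; cat > h.py <<'E'
import numpy as np,cv2
from cell import env, camrig
from scipy.spatial.transform import Rotation as R
def grab(n,f=None):
    p,d=camrig.read_camera(n)
    if f: cv2.imwrite(f,cv2.cvtColor(p,cv2.COLOR_RGB2BGR))
    return p,d
def cam(n):
    c=camrig.camera_info(n); f=192/np.tan(np.radians(c["vertical_fov"])/2)
    return c,f
def cloud(n,d):
    c,f=cam(n); v,u=np.mgrid[:384,:512]
    P=np.stack([(u-c["cx"])*d/f,(v-c["cy"])*d/f,d],-1)
    return P@R.from_euler('xyz',c["attitude"]).as_matrix().T+np.array(c["origin"])
E
python3 - <<'E'
from h import *
for n in("top","side"):
    p,d=grab(n,f"pics/{n}0.png"); print(camrig.camera_info(n)); np.savez(n+"0.npz",p=p,d=d)
print(env.state())
E
```

```text
cell.py
pics
{'vertical_fov': 42.2583711595261, 'cx': 251.22264378774418, 'cy': 190.32993195564222, 'origin': array([ 347.16826792,    6.74263787, 1628.25850494]), 'attitude': array([-2.98247848, -0.00389169, -1.55219957])}
{'vertical_fov': 47.37525093373582, 'cx': 252.7981691864842, 'cy': 192.17691469775838, 'origin': array([-59.16557992, 899.92937579, 749.32823216]), 'attitude': array([-2.12217475, -0.00719099, -2.48859739])}
{'t': 0.1, 'joints': array([-1.36061876e+00,  4.91488666e-01,  1.55941182e+00, -1.90036873e-05,
        1.09169464e+00, -1.05594781e-01]), 'qvel': array([ 0.00086409, -0.0011911 , -0.00169746, -0.00021835, -0.00127986,
        0.00221775]), 'tau': array([ 2.88742791e-03, -6.13624549e+01, -2.58604163e+01,  6.94373692e-02,
        4.70165885e-02, -5.58158524e-05]), 'eef_pos': array([ 194.07143426, -593.88786437,  232.91874176]), 'tcp_rot': array([-3.14059399e+00, -8.88979188e-05,  3.15781076e-01]), 'ft_force': array([-0.67478856,  0.28600431, -0.55424562]), 'moment': array([ 0.00651322, -0.01205234,  0.03724444]), 'grip_force': 0.0, 'opening': 0.9980497558852958}
```

View pics/top0.png

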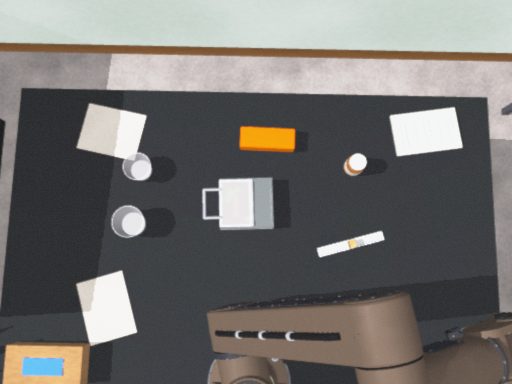

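View pics/side0.png

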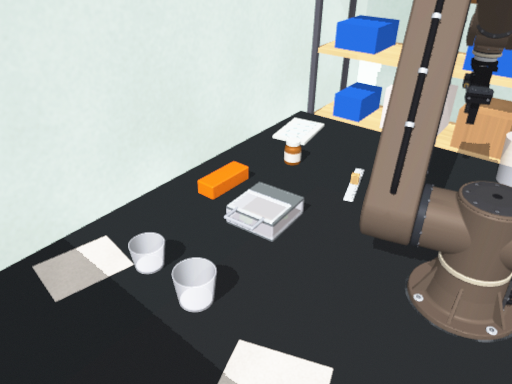

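The top view shows the rule at about (351,244) with its block in the middle, the box centred near (246,204), and its bar at (204,203). The tubs are at (128,221) and (137,167), left of the bar. The carton is behind the box and the jar is behind the rule. Next I'll measure the rule and the box.

```bash
cat >> h.py <<'E'
def ray(n,uv,z):
    c,f=cam(n); uv=np.atleast_2d(uv).astype(float)
    D=np.c_[(uv[:,0]-c["cx"])/f,(uv[:,1]-c["cy"])/f,np.ones(len(uv))]@R.from_euler('xyz',c["attitude"]).as_matrix().T
    o=np.array(c["origin"]); return o+D*((z-o[2])/D[:,2])[:,None]
def rect(n,mask,z):
    v,u=np.nonzero(mask); P=ray(n,np.c_[u,v],z)[:,:2].astype(np.float32)
    (cx,cy),(w,h),a=cv2.minAreaRect(P); m=P.mean(0); e,V=np.linalg.eigh(np.cov(P.T)); k=V[:,1]
    return (cx,cy),(w,h),a,m,np.degrees(np.arctan2(k[1],k[0]))
E
python3 - <<'E'
from h import *
q=np.load("top0.npz");p=q["p"].astype(int);d=q["d"];C=cloud("top",d)
m=np.zeros((384,512),bool);m[226:262,312:392]=1
g=p.min(2)>130; t=(p[...,0]-p[...,2]>60)
print("rule",rect("top",m&(p.max(2)>120),6)); print("block",rect("top",m&t,42))
b=np.zeros_like(m);b[170:236,214:282]=1
hh=(C[...,2]>45)&(C[...,2]<75)
print("box depth",(b&hh).sum(),rect("top",b&hh,60.))
print("box col",rect("top",b&(p.max(2)>80),60.))
b2=np.zeros_like(m);b2[180:226,195:214]=1
print("bar",(b2&(p.max(2)>100)).sum()); print(p[202,198:282].max(1)); print(np.round(C[202,198:282,2]))
print(p[170:240,265].max(1))
print(p[180:226,204].max(1))
im=cv2.cvtColor(q["p"],cv2.COLOR_RGB2BGR)
a=cv2.resize(im[165:245,190:290],(600,480),interpolation=cv2.INTER_CUBIC)
cv2.imwrite("pics/c0.png",a)
E
```

```text
rule ((438.4184265136719, -320.2135314941406), (34.49323272705078, 224.50979614257812), 15.978404998779297, array([ 438.47974, -319.90372], dtype=float32), np.float64(105.90214638938484))
block ((436.60089111328125, -318.2071838378906), (24.410541534423828, 23.367603302001953), 14.955991744995117, array([ 436.9291 , -318.34833], dtype=float32), np.float64(-141.61484399321915))
box depth 2699 ((557.9265747070312, 29.37298583984375), (161.26156616210938, 187.33633422851562), 1.745436191558838, array([557.80994 ,  22.189087], dtype=float32), np.float64(91.60371462396202))
box col ((557.0806274414062, 29.015235900878906), (170.50421142578125, 187.9999542236328), 1.745436429977417, array([556.6845  ,  24.697166], dtype=float32), np.float64(94.3258887645617))
bar 196
[ 67  68  67  84 166 230 224 167  90  68  68  67  69  71  65  70  67  71
  69  72 107 209 245 245 239 236 235 235 235 237 236 236 236 236 236 237
 238 239 239 238 238 236 235 235 236 235 236 235 236 236 238 242 246 245
 239 181 148 167 170 170 171 169 170 170 170 171 170 168 171 170 169 174
 178 175 150  86  56  54  52  50  52
[... 213 characters left out ...]
67.  67.  63.
  61.  59.  61.  65.  64.  63.  62.  63.  62.  67.  65.  65.  63.  66.
  61.  58.  57.  58.  57.  55.  57.  56.  55.  60.  56.  56.  53.  54.
  66.  56.  64.  58.  58.  -3.  -1.   5.   7.   5.   3.  -5.  -2.   2.]
[ 66  66  69  67  69  67  71 104 165 169 170 167 171 171 170 170 171 171
 171 170 173 171 171 171 170 171 173 172 168 169 172 172 168 171 169 170
 172 172 169 172 172 170 172 170 171 172 171 170 172 171 172 173 173 172
 172 172 170 161 163  91  67  68  68  68  67  67  70  67  69  68]
[ 70  72  68  67  67  72  72  85 150 221 226 221 220 218 221 220 222 223
 223 223 223 223 224 220 221 222 223 223 224 224 224 225 225 225 227 228
 230 235 227 161  84  69  66  67  68  70]
```

View pics/c0.png

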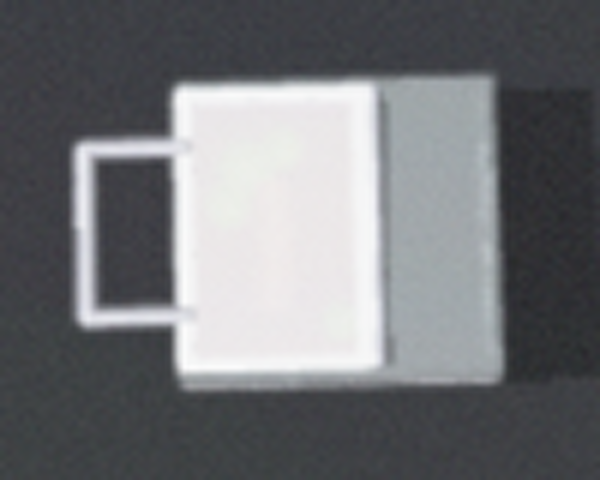

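```bash
cat >> h.py <<'E'
def cross(a,lo,hi,th):  # first subpixel crossing of th between lo and hi
    s=a[lo:hi].astype(float)-th; i=np.nonzero(s[:-1]*s[1:]<=0)[0][0]
    return lo+i+s[i]/(s[i]-s[i+1])
def fit(P):
    c=np.median(P,0); vx,vy,x,y=cv2.fitLine(P[:,:2].astype(np.float32),cv2.DIST_HUBER,0,.5,.01).ravel()
    return np.array([x,y]),np.degrees(np.arctan2(vy,vx))%180
def boxpose(p,flap=True):
    I=p.max(2)
    r=ray("top",[(cross(I[v],266,282,115),v) for v in range(184,224)],60)
    bk=ray("top",[(u,cross(I[:,u],170,185,118)) for u in range(256,270)],60)
    fr=ray("top",[(u,cross(I[:,u],222,240,115)) for u in range(224,268)],0)
    out=dict(right=fit(r),back=fit(bk),front=fit(fr))
    if flap:
        w=I[190:217,199:209].astype(float)-68; u=(w*np.arange(199,209)).sum(1)/w.sum(1)
        out["bar"]=fit(ray("top",np.c_[u,np.arange(190,217)],62))
        lf=[(u,v) for u in range(203,207) for v in (cross(I[:,u],182,194,145),cross(I[:,u],214,226,145))]
        out["barmid"]=ray("top",np.mean(lf,0),62)
    return out
E
python3 - <<'E'
from h import *
q=np.load("top0.npz")
for k,v in boxpose(q["p"]).items(): print(k,v)
s=np.load("side0.npz");C=cloud("side",s["d"]); 
for n,c in(("top",cloud("top",q["d"])),("side",C)):
    m=(c[...,0]>470)&(c[...,0]<650)&(c[...,1]>-70)&(c[...,1]<180)&(c[...,2]>50)&(c[...,2]<75)
    if n=="side": m&=s["d"]>0
    X=c[m]; print(n,len(X),np.percentile(X,[1,50,99],0).round(1))
    b=X[X[:,1]>(120 if 1 else 0)]
    # bar
    print(np.histogram(X[:,1],bins=range(-70,190,10)))
E
```

```text
right (array([556.90656, -63.63536], dtype=float32), np.float32(2.5325055))
back (array([642.2641, -30.0905], dtype=float32), np.float32(92.09797))
front (array([479.25424 ,  27.186367], dtype=float32), np.float32(92.538925))
bar (array([558.4763 , 155.98224], dtype=float32), np.float32(2.8425405))
barmid [[554.69102591 153.04617044  62.        ]]
top 2836 [[480.2 -62.1  52.5]
 [557.1  27.   61.7]
 [638.  155.8  71. ]]
(array([ 63, 148, 160, 157, 156, 157, 155, 155, 157, 158, 155, 156, 156,
       153, 162, 156, 159,  96,  18,  19,  24,  28,  88,   0,   0]), array([-70, -60, -50, -40, -30, -20, -10,   0,  10,  20,  30,  40,  50,
        60,  70,  80,  90, 100, 110, 120, 130, 140, 150, 160, 170, 180]))
side 2085 [[478.7 -60.3  51. ]
 [551.6  45.6  60.8]
 [636.4 161.2  66. ]]
(array([ 25,  83, 104,  91, 101,  94,  54, 100, 111, 106, 105, 110, 109,
       114, 113, 118, 115, 204,  46,  21,  18,  21,  84,  38,   0]), array([-70, -60, -50, -40, -30, -20, -10,   0,  10,  20,  30,  40,  50,
        60,  70,  80,  90, 100, 110, 120, 130, 140, 150, 160, 170, 180]))
```

```bash
cat >> h.py <<'E'
def to(x,y,z,yaw):
    s=env.state(); r=R.from_euler('xyz',s["tcp_rot"]); 
    print("tool d",r.inv().apply(np.array([x,y,z])-s["eef_pos"]).round(1),"turn",round(s["tcp_rot"][2]-yaw,4),"t",round(s["t"],2),s["eef_pos"].round(1),s["tcp_rot"].round(4))
E
python3 -c "
from h import *
to(437.3,-319,100,.278)"
```

```text
tool d [ 316.6 -185.6  133.1] turn 0.0378 t 0.1 [ 194.1 -593.9  232.9] [-3.1406e+00 -1.0000e-04  3.1580e-01]
```

steer_hand([
  {"tx": 32,"ty": -18,"tz": 13,"twist": 0.01,"aperture": 0.6},
  {"tx": 64,"ty": -36,"tz": 26,"twist": 0.02,"aperture": 0.6},
  {"tx": 96,"ty": -54,"tz": 39,"twist": 0.03,"aperture": 0.6},
  {"tx": 128,"ty": -72,"tz": 52,"twist": 0.038,"aperture": 0.6},
  {"tx": 158,"ty": -93,"tz": 66,"twist": 0.038,"aperture": 0.6},
])

```text
t: 0.52
eef_pos: [316.4, -455.4, 166.8]
tcp_rot: [3.141, -0.0, 0.277]
ft_force: [0.4, -0.1, -0.9]
opening: 0.705
grip_force: 0.0
```

steer_hand([
  {"tx": 32,"ty": -19,"tz": 14,"aperture": 0.6},
  {"tx": 64,"ty": -38,"tz": 27,"aperture": 0.6},
  {"tx": 96,"ty": -57,"tz": 40,"aperture": 0.6},
  {"tx": 128,"ty": -76,"tz": 54,"aperture": 0.6},
  {"tx": 158,"ty": -92,"tz": 67,"aperture": 0.6},
])

```text
t: 0.93
eef_pos: [443.0, -322.9, 99.6]
tcp_rot: [-3.141, 0.0, 0.278]
ft_force: [0.3, -0.3, 0.1]
opening: 0.604
grip_force: 0.0
```

steer_hand([
  {"aperture": 0.6},
  {"aperture": 0.6},
])

```text
t: 1.1
eef_pos: [442.8, -323.4, 99.6]
tcp_rot: [-3.14, 0.001, 0.281]
ft_force: [-0.3, -0.9, -0.0]
opening: 0.605
grip_force: 0.0
```

```bash
python3 -c "
from h import *
to(437.3,-319,30,.278)
p,d=grab('side','pics/s1.png'); cv2.imwrite('pics/s1c.png',cv2.resize(cv2.cvtColor(p,cv2.COLOR_RGB2BGR)[110:230,290:430],(700,600),interpolation=cv2.INTER_CUBIC))"
```

```text
tool d [-4.1 -5.6 69.6] turn 0.003 t 1.1 [ 442.8 -323.4   99.6] [-3.1402e+00  9.0000e-04  2.8100e-01]
```

View pics/s1c.png

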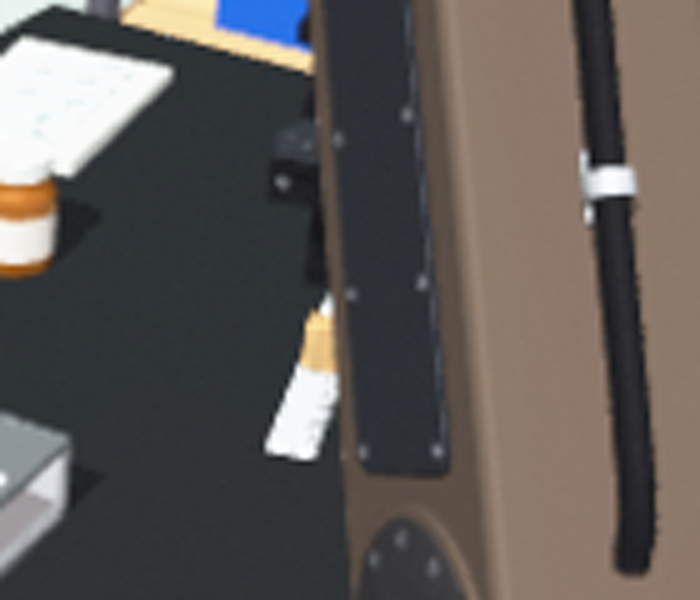

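The arm hides most of the view, but the fingers are above the block at crop (320,335). Descending to grasp it.

steer_hand([
  {"tx": -4,"ty": -5.6,"tz": 20,"twist": 0.003,"aperture": 0.6},
  {"tx": -4,"ty": -5.6,"tz": 45,"twist": 0.003,"aperture": 0.6},
  {"tx": -4,"ty": -5.6,"tz": 69,"twist": 0.003,"aperture": 0.6},
  {"tx": -4,"ty": -5.6,"tz": 69,"twist": 0.003,"aperture": 0.6},
])

```text
t: 1.48
eef_pos: [434.8, -320.7, 28.7]
tcp_rot: [-3.138, 0.002, 0.273]
ft_force: [-0.8, 0.3, 0.1]
opening: 0.596
grip_force: 0.0
```

steer_hand([
  {"aperture": 0},
  {"aperture": 0},
  {"aperture": 0},
  {"aperture": 0},
  {"aperture": 0},
])

```text
t: 1.9
eef_pos: [437.0, -320.9, 32.5]
tcp_rot: [3.14, -0.001, 0.275]
ft_force: [0.4, -0.4, 1.1]
opening: 0.31
grip_force: 0.0
```

steer_hand([
  {"aperture": 0},
  {"aperture": 0},
])

```text
t: 2.07
eef_pos: [437.0, -320.8, 32.1]
tcp_rot: [3.14, -0.001, 0.275]
ft_force: [-0.8, 0.2, 6.2]
opening: 0.213
grip_force: 30.0
```

steer_hand([
  {"tz": -20,"aperture": 0},
  {"tz": -40,"aperture": 0},
  {"tz": -40,"aperture": 0},
])

```text
t: 2.32
eef_pos: [437.6, -321.2, 74.1]
tcp_rot: [3.138, -0.002, 0.275]
ft_force: [0.1, -0.4, -1.7]
opening: 0.21
grip_force: 30.0
```

```bash
python3 -c "
from h import *
to(438,17,72,.044)"
```

```text
tool d [  92.2 -325.4    1.2] turn 0.231 t 2.32 [ 437.6 -321.2   74.1] [ 3.1383e+00 -1.9000e-03  2.7500e-01]
```

steer_hand([
  {"tx": 7,"ty": -25,"aperture": 0},
  {"tx": 16,"ty": -57,"aperture": 0},
  {"tx": 26,"ty": -91,"aperture": 0},
  {"tx": 36,"ty": -126,"aperture": 0},
  {"tx": 46,"ty": -162,"aperture": 0},
])

```text
t: 2.73
eef_pos: [436.6, -150.7, 70.8]
tcp_rot: [-3.141, 0.0, 0.274]
ft_force: [1.7, 0.6, -2.0]
opening: 0.212
grip_force: 30.0
```

steer_hand([
  {"tx": 9,"ty": -35,"twist": 0.05,"aperture": 0},
  {"tx": 19,"ty": -70,"twist": 0.11,"aperture": 0},
  {"tx": 29,"ty": -105,"twist": 0.17,"aperture": 0},
  {"tx": 39,"ty": -138,"twist": 0.21,"aperture": 0},
  {"tx": 46,"ty": -163,"tz": 1,"twist": 0.231,"aperture": 0},
])

```text
t: 3.15
eef_pos: [436.6, 19.6, 70.0]
tcp_rot: [-3.142, 0.0, 0.042]
ft_force: [-0.3, -0.6, -1.1]
opening: 0.209
grip_force: 30.0
```

steer_hand([
  {"aperture": 0},
  {"aperture": 0},
  {"aperture": 0},
])

```text
t: 3.4
eef_pos: [437.1, 17.0, 70.1]
tcp_rot: [3.141, 0.0, 0.045]
ft_force: [0.4, 0.2, -2.2]
opening: 0.21
grip_force: 30.0
```

```bash
python3 -c "
from h import *
to(438,17,33,.044)
p,d=grab('top','pics/t2.png');cv2.imwrite('pics/t2c.png',cv2.resize(cv2.cvtColor(p,cv2.COLOR_RGB2BGR)[160:290,180:330],(690,600),interpolation=cv2.INTER_CUBIC))"
```

```text
tool d [ 0.9  0.  37.1] turn 0.0007 t 3.4 [437.1  17.   70.1] [3.1415e+00 3.0000e-04 4.4700e-02]
```

View pics/t2c.png

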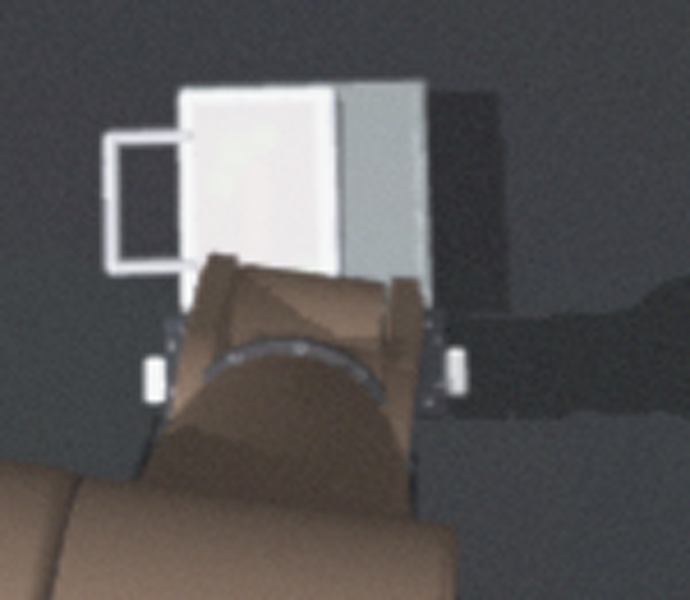

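The ends of the rule, at (154,380) and (455,372) in the crop, are parallel to the box front. Descending now.

steer_hand([
  {"tx": 1,"tz": 15,"aperture": 0},
  {"tx": 1,"tz": 28,"aperture": 0},
  {"tx": 1,"tz": 35,"aperture": 0},
  {"tx": 1,"tz": 37,"aperture": 0},
  {"tx": 1,"tz": 37,"aperture": 0},
])

```text
t: 3.87
eef_pos: [438.0, 16.6, 33.0]
tcp_rot: [-3.142, 0.001, 0.043]
ft_force: [-0.1, -0.6, -2.6]
opening: 0.207
grip_force: 30.0
```

steer_hand([
  {"tz": 1,"aperture": 0},
  {"tz": 1.5,"aperture": 0},
  {"tz": 1.5,"aperture": 0},
])

```text
t: 4.12
eef_pos: [438.3, 17.2, 32.3]
tcp_rot: [3.141, -0.001, 0.044]
ft_force: [0.7, 0.6, -2.0]
opening: 0.208
grip_force: 30.0
```

```bash
python3 -c "
from h import *
to(463,18.1,33,.044);print(env.state()['ft_force'])"
```

```text
tool d [24.7  0.1 -0.7] turn -0.0003 t 4.12 [438.3  17.2  32.3] [ 3.1414e+00 -7.0000e-04  4.3700e-02]
[ 0.72824909  0.59309785 -1.95212432]
```

Not yet in contact with the bench, only about a millimetre above it. Sliding toward the wall and feeling for contact.

steer_hand([
  {"tx": 8,"aperture": 0},
  {"tx": 14,"aperture": 0},
  {"tx": 18,"aperture": 0},
  {"tx": 20,"aperture": 0},
  {"tx": 20,"aperture": 0},
])

```text
t: 4.53
eef_pos: [458.9, 18.2, 32.0]
tcp_rot: [3.141, -0.001, 0.044]
ft_force: [0.9, 0.0, -0.3]
opening: 0.204
grip_force: 30.0
```

steer_hand([
  {"tx": 1,"aperture": 0},
  {"tx": 2,"aperture": 0},
  {"tx": 2,"aperture": 0},
])

```text
t: 4.78
eef_pos: [459.3, 18.3, 32.0]
tcp_rot: [-3.142, 0.002, 0.044]
ft_force: [-3.7, -0.2, 5.9]
opening: 0.209
grip_force: 30.0
```

steer_hand([
  {"tx": 1,"aperture": 0},
  {"tx": 2,"aperture": 0},
  {"tx": 2,"aperture": 0},
])

```text
t: 5.03
eef_pos: [461.3, 18.4, 32.0]
tcp_rot: [-3.141, 0.002, 0.044]
ft_force: [-3.1, -1.0, 5.6]
opening: 0.207
grip_force: 30.0
```

steer_hand([
  {"tx": 1,"aperture": 0},
  {"tx": 2,"aperture": 0},
  {"tx": 2,"aperture": 0},
])

```text
t: 5.28
eef_pos: [463.3, 18.5, 32.1]
tcp_rot: [-3.141, 0.002, 0.044]
ft_force: [-3.0, 0.2, 5.6]
opening: 0.205
grip_force: 30.0
```

steer_hand([
  {"tx": 1,"aperture": 0},
  {"tx": 1.5,"aperture": 0},
  {"tx": 1.5,"aperture": 0},
])

```text
t: 5.53
eef_pos: [463.7, 18.6, 32.1]
tcp_rot: [-3.141, 0.004, 0.044]
ft_force: [-8.7, -1.3, 9.9]
opening: 0.207
grip_force: 30.0
```

steer_hand([
  {"tx": 0.7,"aperture": 0},
  {"tx": 1.5,"aperture": 0},
  {"tx": 1.5,"aperture": 0},
])

```text
t: 5.78
eef_pos: [463.8, 18.6, 32.1]
tcp_rot: [-3.141, 0.007, 0.044]
ft_force: [-13.4, -4.0, 16.3]
opening: 0.207
grip_force: 30.0
```

steer_hand([
  {"tx": -1.5,"tz": -0.5,"aperture": 0},
  {"tx": -1.5,"tz": -0.5,"aperture": 0},
])

```text
t: 5.95
eef_pos: [463.8, 18.5, 32.3]
tcp_rot: [-3.141, 0.004, 0.044]
ft_force: [-6.9, -0.7, 1.5]
opening: 0.205
grip_force: 30.0
```

steer_hand([
  {"aperture": 0.4},
  {"aperture": 0.4},
  {"aperture": 0.4},
  {"aperture": 0.4},
])

```text
t: 6.28
eef_pos: [465.9, 18.5, 32.4]
tcp_rot: [3.141, -0.001, 0.044]
ft_force: [-0.0, -0.8, 0.2]
opening: 0.39
grip_force: 0.0
```

steer_hand([
  {"tz": -20,"aperture": 0.4},
  {"tz": -50,"aperture": 0.4},
  {"tz": -85,"aperture": 0.4},
  {"tz": -120,"aperture": 0.4},
  {"tz": -120,"aperture": 0.4},
])

```text
t: 6.7
eef_pos: [467.7, 18.4, 157.7]
tcp_rot: [3.14, -0.008, 0.044]
ft_force: [0.8, 0.2, 0.3]
opening: 0.401
grip_force: 0.0
```

```bash
python3 -c "
from h import *
to(453.7,155.2,180,.047)"
```

```text
tool d [  -7.8 -137.3  -22.5] turn -0.003 t 6.7 [467.7  18.4 157.7] [ 3.1403 -0.0085  0.044 ]
```

steer_hand([
  {"tx": 18,"ty": -26,"aperture": 0.4},
  {"tx": 37,"ty": -53,"aperture": 0.4},
  {"tx": 56,"ty": -80,"aperture": 0.4},
  {"tx": 75,"ty": -108,"aperture": 0.4},
  {"tx": 92,"ty": -133,"aperture": 0.4},
])

```text
t: 7.12
eef_pos: [552.6, 157.2, 152.2]
tcp_rot: [-3.142, -0.0, 0.044]
ft_force: [-0.9, -1.3, -0.4]
opening: 0.399
grip_force: 0.0
```

steer_hand([
  {"aperture": 0.4},
  {"aperture": 0.4},
  {"aperture": 0.4},
])

```text
t: 7.37
eef_pos: [551.1, 155.2, 151.9]
tcp_rot: [3.141, 0.001, 0.044]
ft_force: [-0.1, -0.4, -0.7]
opening: 0.401
grip_force: 0.0
```

```bash
python3 -c "
from h import *
to(553.7,155.2,62,.047)
p,d=grab('side','pics/s3.png')
p,d=grab('top','pics/t3.png');cv2.imwrite('pics/t3c.png',cv2.resize(cv2.cvtColor(p,cv2.COLOR_RGB2BGR)[160:290,180:330],(690,600),interpolation=cv2.INTER_CUBIC))"
```

```text
tool d [ 2.7  0.  89.9] turn -0.0028 t 7.37 [551.1 155.2 151.9] [3.1413e+00 1.0000e-03 4.4200e-02]
```

View pics/t3c.png

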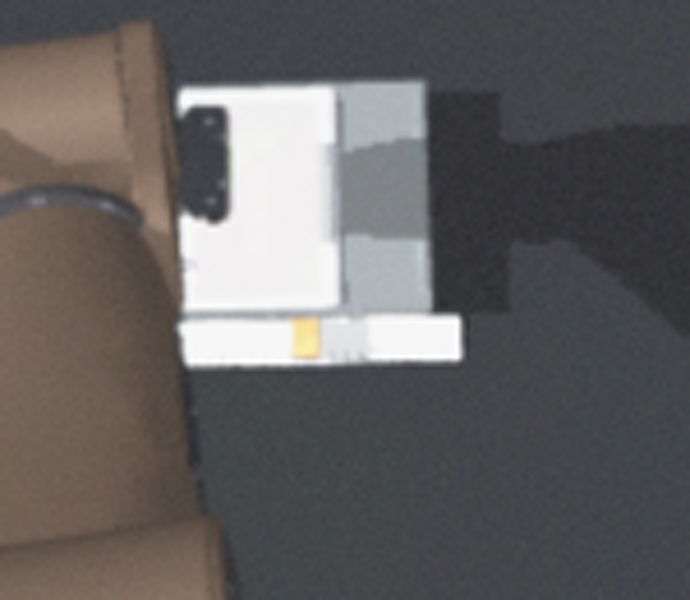

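View pics/s3.png

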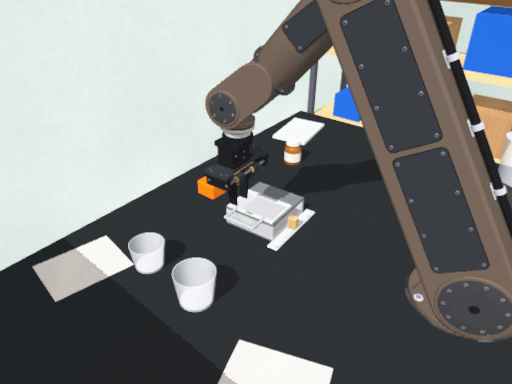

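The rule sits against the front wall: it runs from (182,340) to (462,338) in the crop, with the block at (307,338). The fingers are above the bar. I'll measure the flushness next.

```bash
python3 - <<'E'
from h import *
p=cv2.cvtColor(cv2.imread('pics/t3.png'),cv2.COLOR_BGR2RGB);I=p.max(2)
us=[u for u in range(223,278) if not 242<u<262]
E=ray("top",[(u,cross(I[:,u],233,246,150)) for u in us],6)
print("front edge",fit(E))
# far edge right of box
print("end",fit(ray("top",[(cross(I[v],270,290,150),v) for v in range(230,237)],6)))
U=range(274,279)
print("far edge",fit(ray("top",[(u,cross(I[:,u],222,234,150)) for u in U],6)))
k=boxpose(p,False) if 0 else None
r=ray("top",[(u,cross(I[:,u],170,185,118)) for u in range(256,270)],60);print("back",fit(r))
m=(p[...,0].astype(int)-p[...,2]>60);m[:226]=0;m[245:]=0;m[:,:230]=0;m[:,270:]=0
print(rect("top",m,42)[:3])
E
```

```text
front edge (array([448.26508 ,  22.230692], dtype=float32), np.float32(92.48597))
end (array([468.38806, -90.87028], dtype=float32), np.float32(3.0352204))
far edge (array([485.6141  , -77.991135], dtype=float32), np.float32(90.775505))
back (array([642.9198, -32.6496], dtype=float32), np.float32(91.653786))
((465.2578125, 19.435317993164062), (22.32173728942871, 12.774113655090332), 1.1243976354599)
```

Flush within about 1 mm, parallel and centred. Descending on the bar.

steer_hand([
  {"tx": 2.7,"tz": 25,"aperture": 0.4},
  {"tx": 2.7,"tz": 52,"aperture": 0.4},
  {"tx": 2.7,"tz": 78,"aperture": 0.4},
  {"tx": 2.7,"tz": 91,"aperture": 0.4},
  {"tx": 2.7,"tz": 91,"aperture": 0.4},
])

```text
t: 7.88
eef_pos: [552.9, 154.3, 59.0]
tcp_rot: [3.141, 0.005, 0.042]
ft_force: [-0.3, -0.5, -0.1]
opening: 0.402
grip_force: 0.0
```

steer_hand([
  {"aperture": 0},
  {"aperture": 0},
  {"aperture": 0},
  {"aperture": 0},
  {"aperture": 0},
])

```text
t: 8.3
eef_pos: [554.8, 154.2, 62.3]
tcp_rot: [3.14, -0.001, 0.045]
ft_force: [2.9, -39.3, 6.3]
opening: 0.108
grip_force: 19.6
```

steer_hand([
  {"aperture": 0},
])

```text
t: 8.38
eef_pos: [554.8, 153.7, 62.3]
tcp_rot: [3.139, -0.001, 0.045]
ft_force: [-0.1, -16.7, 4.9]
opening: 0.096
grip_force: 30.0
```

```bash
python3 -c "
from h import *
to(553.7,155.2,62,.047)
a=.044;e=np.array([np.cos(a),np.sin(a)]);n=np.array([-e[1],e[0]])
s=env.state()['eef_pos'];print('box frame',(s[:2]-[559.5,22.3])@e,(s[:2]-[559.5,22.3])@n)"
```

```text
tool d [-1.  -1.6  0.3] turn -0.0022 t 8.38 [554.8 153.7  62.3] [ 3.1391e+00 -9.0000e-04  4.4800e-02]
box frame 1.092281886050694 131.43145527293984
```

The bar is gripped, about 1.5 mm nearer the hinge than I commanded. Swinging along the arc, with radius 153 mm.

steer_hand([
  {"ty": 1.5,"tz": -12.2,"aperture": 0},
  {"ty": 3.5,"tz": -24.4,"aperture": 0},
  {"ty": 5.9,"tz": -36.4,"aperture": 0},
  {"ty": 9.3,"tz": -48.1,"aperture": 0},
  {"ty": 13.6,"tz": -59.6,"aperture": 0},
])

```text
t: 8.8
eef_pos: [555.0, 141.8, 122.2]
tcp_rot: [-3.141, -0.001, 0.044]
ft_force: [1.9, -2.0, -4.5]
opening: 0.093
grip_force: 30.0
```

steer_hand([
  {"ty": 5.2,"tz": -11.1,"aperture": 0},
  {"ty": 11.3,"tz": -21.7,"aperture": 0},
  {"ty": 18.2,"tz": -31.8,"aperture": 0},
  {"ty": 25.9,"tz": -41.3,"aperture": 0},
  {"ty": 34.3,"tz": -50.2,"aperture": 0},
])

```text
t: 9.22
eef_pos: [556.6, 108.7, 173.4]
tcp_rot: [-3.139, -0.002, 0.044]
ft_force: [-1.1, 11.0, 8.3]
opening: 0.098
grip_force: 30.0
```

```bash
python3 -c "
from h import *
s=env.state()['eef_pos'];a=.044;n=np.array([-np.sin(a),np.cos(a)]);print('y',(s[:2]-[559.5,20.7])@n,'z',s[2])"
```

```text
y 88.04491075040096 z 173.41593369687618
```

steer_hand([
  {"ty": 9.1,"tz": -8.1,"aperture": 0},
  {"ty": 18.9,"tz": -15.5,"aperture": 0},
  {"ty": 29.1,"tz": -22.2,"aperture": 0},
  {"ty": 39.9,"tz": -27.9,"aperture": 0},
  {"ty": 51.2,"tz": -32.8,"aperture": 0},
])

```text
t: 9.63
eef_pos: [558.9, 56.5, 206.2]
tcp_rot: [-3.141, -0.002, 0.044]
ft_force: [0.7, 1.4, 1.3]
opening: 0.091
grip_force: 30.0
```

steer_hand([
  {"ty": 10,"tz": -3.5,"aperture": 0},
  {"ty": 19,"tz": -6,"aperture": 0},
  {"ty": 28,"tz": -8,"aperture": 0},
  {"ty": 34,"tz": -9,"aperture": 0},
  {"ty": 40,"tz": -9.7,"aperture": 0},
])

```text
t: 10.05
eef_pos: [560.7, 15.9, 214.7]
tcp_rot: [3.142, -0.001, 0.044]
ft_force: [0.9, 1.3, 2.3]
opening: 0.094
grip_force: 30.0
```

steer_hand([
  {"aperture": 0},
  {"aperture": 0},
  {"aperture": 0},
])

```text
t: 10.3
eef_pos: [560.7, 16.1, 214.5]
tcp_rot: [3.141, -0.001, 0.044]
ft_force: [-0.6, 1.4, 6.9]
opening: 0.096
grip_force: 30.0
```

```bash
python3 -c "
from h import *
s=env.state()['eef_pos'];a=.044;n=np.array([-np.sin(a),np.cos(a)]);print('y',(s[:2]-[559.5,20.7])@n,'z',s[2])"
```

```text
y -4.639814502594737 z 214.548647769363
```

steer_hand([
  {"ty": 5,"tz": -0.3,"aperture": 0},
  {"ty": 10,"tz": -0.5,"aperture": 0},
  {"ty": 14,"tz": -0.7,"aperture": 0},
  {"ty": 15.3,"tz": -0.7,"aperture": 0},
  {"ty": 15.3,"tz": -0.7,"aperture": 0},
])

```text
t: 10.72
eef_pos: [561.4, 0.7, 214.9]
tcp_rot: [3.141, -0.001, 0.043]
ft_force: [1.3, 0.8, 7.3]
opening: 0.094
grip_force: 30.0
```

steer_hand([
  {"aperture": 0},
  {"aperture": 0},
  {"aperture": 0},
])

```text
t: 10.97
eef_pos: [561.4, 1.0, 214.9]
tcp_rot: [3.141, -0.001, 0.044]
ft_force: [0.1, 0.7, 6.5]
opening: 0.095
grip_force: 30.0
```

```bash
python3 - <<'E'
from h import *
s=env.state()['eef_pos'];a=.044;n=np.array([-np.sin(a),np.cos(a)]);print('y',(s[:2]-[559.5,20.7])@n,'z',s[2])
p,d=grab('side','pics/s4.png');q,_=grab('top','pics/t4.png')
b=lambda x:cv2.cvtColor(x,cv2.COLOR_RGB2BGR)
cv2.imwrite('pics/m4.png',np.hstack([cv2.resize(b(p)[90:270,190:340],(400,480)),cv2.resize(b(q)[160:280,200:300],(400,480))]))
E
```

```text
y -19.73158128236687 z 214.9292011613099
```

View pics/m4.png

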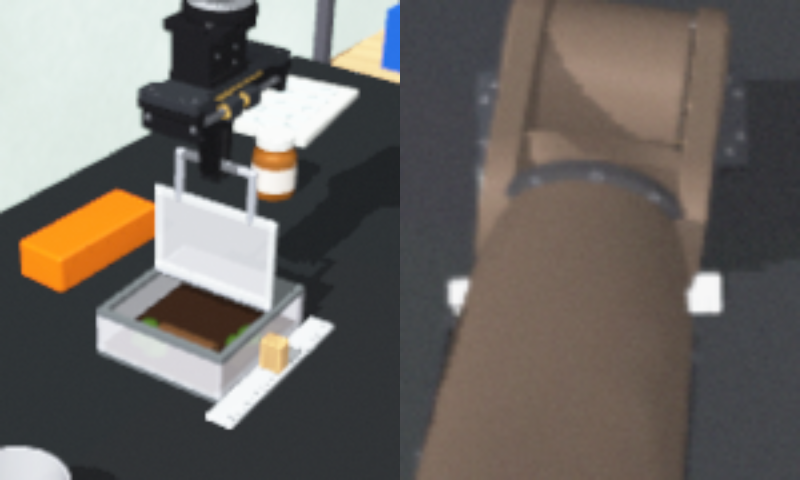

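The flap stands upright with its bar in the fingers, at (210,165) in the left crop, and the rule is still along the front wall, with its block at (273,352). Handing in.

```bash
python3 -c "
from h import *
print(env.job_done())"
```

```text
the job is handed in; nothing more can be done
None
```

I handed the job in at about 11 s. The straightedge lies flush and about centred along the box's front wall, and the flap is held upright by its bar in the gripper. The tubs, jar and carton were not touched; the hand-in returned no verdict.

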